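Set a washer door lock with the depth gauge and put the gauge away

ROBOT

A 7-joint arm with a two-finger parallel gripper is mounted at the origin on the work surface. World frame = base frame: x ahead of the robot, y to its left, z up, the work surface at z = 0. Lengths are in m, angles in rad, forces in N, time in s.
With the tool pointing down it reaches from about 0.4 to 0.925 m from the base axis. Payload 5.6 kg.
Tool frame: the origin (TCP) lies midway between the tips of the shut fingers; the grasp point (between the pads) lies 19 mm behind it (r.hold_point_z is the distance from the TCP to the grasp point, in m); z points along the fingers, y is the line along which they close (so a half turn about z gives the same grasp; the last joint's range is limited). The gripper opens to 85 mm and grips with 20 to 120 N. Pads are 22 mm wide; open, the fingers measure 114 mm over their backs; the gripper's body (76 mm by 85 mm) begins 54 mm behind the grasp point. The pads swing forward as they close: fully open they stand 13 mm farther back than shut.
Start: joints at [-1.341, 0.468, -0.012, 1.603, 0.006, 1.071, -0.056], TCP at [0.175, 0.626, 0.231] pointing down, gripper open.
Joint ranges: [-2.53, 2.53], [-0.31, 2.02], [-1.57, 1.55], [0.28, 2.44], [-1.29, 4.43], [0.15, 1.84], [-2.92, 2.92]. Speed limits (rad/s): [2.57, 2.57, 3.14, 3.14, 3.14, 3.14, 3.14].

INTERFACE

Orientations are given as a unit quaternion [x, y, z, w].
In Python, from plant import r gives the robot as it stands.
- The arm moves only by the tool play_rows, never from a script. Its argument "motion" is a list of rows, each an object with "xyz": the shift along the world's x, y, z in units of 40 mm (1.0 is 40 mm), a list of three; "delta_rot": the turn, a rotation vector about the world's x, y, z in units of 8 degrees (1.0 is 8 degrees), a list of three. A call has 1 to 10 rows; each row is the pose to reach, as a shift and turn from the pose commanded when the call began; what a row does not reach only later rows make up. A row lasts 1/10 s, in which the tool goes at most 50 mm and 8.59 degrees, less where a joint would pass 70% of its speed; a pose out of reach is approached as far as the arm can. A call with a gripper value outside its range is refused whole. "grip" is the closure, from 0 (fully open) to 1 (shut), set as the call begins (left out, the last holds). The fingers move at their own pace and stop on an object; "squeeze" is the grip in N (left out, the last holds). Time passes only in rows, so rows that repeat a pose let the fingers close. It gives the time, the measured TCP pose, the force, the opening and the grip force at its end, in the units of the state.
- r.observe(): the state, without advancing time (a new reading comes with each control period).
- r.snapshot(name): name is "side" or "top"; returns a dict with "frame" (400x640x3 uint8, blue, green, red), "mtx" (3x3 intrinsics, pixels), "D" ([k1, k2, p1, p2, k3] as OpenCV has them; the pictures are not rectified), "world_from_camera" (4x4, takes a point from camera to world coordinates). Camera axes: x right, y down, z forward; pixel columns grow to the right and rows downward; lengths in m; the calibration is good to about 2 mm. A picture is of the moment at which its call begins. There is no depth.
- r.close_job(): hands the job in; it is judged then, once.
The state is a dict: "time": time; "joint_positions": joint angles; "qd": joint speeds; "joint_torque": joint torques, N m; "ee_pos": TCP position; "eef_rot": TCP orientation; "ft_force": force on the tool from outside, world axes, zero at the start; "torque": the same for the moment, N m; "grip_width": finger opening in m; "finger_force": force on a finger pad.
Only numpy, scipy, OpenCV 4.12 (cv2) and the standard library are available. Lean on these libraries where they do the work, as an engineer would, in place of code of your own. Each camera call takes 0.05 s, during which the arm holds its last target. There are 200 camera calls.

TASK

Set the washer's door lock with the green-handled gauge: slide its blade straight into the white lock's slot, pushing the slider back, until the lock's face stands within the blade's red band, no deeper, and keep it there for at least a second. Then lay the gauge flat in the empty green-floored compartment of the grey case, handle in the wide end, and let go. Leave the blue gauge, jar, cup and screwdriver alone.

Things in the scene. Friction and masses are not known exactly. Their poses are not given: they have to be found in the camera images.
- gauge: Gauge lying loose on the counter, 120 g: green handle, flat steel blade. Origin: centre of the handle's underside; x to the blade's tip, z up. Handle: foot x -28 to 28, 38 wide, 8 thick; on it an upright fin to grip, 44 long, 16 wide (y), top at z 52. Blade: z 0 to 4, 24 wide to x 120, then 16 wide to its tip at x 128. Red band across it at x 94 to 102 (26 to 34 mm behind the tip).
- gauge_tip (a point): Middle of the blade's tip: x 128, z 2 mm from the gauge's origin.
- lock: White door-lock unit fixed on a dark steel foot (100 by 80 by 6): 80 deep (x -40 to 40), 64 wide, top at 60 mm. Origin: centre of its underside on the counter; x is the way into the slot. The slotted face, with a black line under the slot, is at x -40. A window in its top shows the slider's yellow flag.
- slot_mouth (a point): Centre of the slot's mouth, in the lock's face, 45 mm above the counter. The slot is level, 29 wide and 8 high (z 41 to 49); this point's x axis goes into the slot, its z up.
- slider (a joint): Black slider in the slot, in m: at 0 its nose is 12 mm behind the face; grows as it is pushed in (stop at 0.034); starts between 0 and 0.007. Needs about 3 N, has no return spring, stays where it is left. A blade in to the middle of its red band (30 mm) leaves it at 0.018.
- case: Grey case fixed to the counter: 180 long (x), 122 wide, 14 high, floor 4 thick. Origin: centre of the underside. Two compartments along x at y -30 and +30, each 168 long: wide end 46 wide at x -84 to -16, then a channel 32 wide to x 84. Blade tips point to the case's +x. Which one is empty varies.
- home: The empty compartment with the green floor. Origin on its floor, 4 mm above the counter, where the gauge's origin belongs; x points along the channel, where the blade tip must point. The compartment reaches from x -34 to 134; channel from x 34 on.
- blue_gauge: A like gauge with a blue handle, lying in the other compartment; loose, to be left alone. Same frame and sizes as the green one.
- jar: Amber screw jar with a steel cap, 64 across, 65 tall, standing; origin: centre of its underside. Leave alone.
- cup: White cup, 72 across, 70 tall; origin: centre of its underside. Leave alone.
- screwdriver: Screwdriver lying on the counter near the robot; x along it. Leave alone.
There are look-alikes about, which are no part of the job. Several things have the shape of the lock; the one meant has the colours described above. There is more than one size of the gauge; the job needs the larger.

How it is judged:
On the way:
1. the green gauge's blade is in the slot, straight, with the lock's face within its red band, for a second (x of gauge_tip in the frame of slot_mouth between 0.0255 and 0.0345 m and y of gauge_tip in the frame of slot_mouth between -0.008 and 0.008 m and z of gauge_tip in the frame of slot_mouth between -0.005 and 0.005 m and angle between the x axis of gauge and the x axis of slot_mouth, either way round below 0.15 rad), for 0.9 s.
At the end, for the whole second after the job is handed in: The slider is left pushed in (joint 12.5 to 23.5 mm) and the green gauge lies flat and still in the green-floored compartment, tip along the channel: origin within 11 mm lengthwise, 7 mm sideways, 3 mm in height of the compartment's, within 0.15 rad, tilt under 0.05 rad (value of joint slider between 0.0125 and 0.0235 m and x of gauge in the frame of home between -0.011 and 0.011 m and y of gauge in the frame of home between -0.007 and 0.007 m and z of gauge in the frame of home between -0.003 and 0.003 m and x of gauge_tip in the frame of home above 0.1 m and angle between gauge's own z axis and vertical below 0.05 rad and angle between the x axis of gauge and the x axis of home, either way round below 0.15 rad and linear speed of gauge below 0.02 m/s); the robot touches nothing.
It fails at once if the blue gauge, jar, cup or screwdriver is moved more than 20 mm (distance of any of blue_gauge, jar, cup, screwdriver from where it was at the start of the episode above 0.02 m).
It also fails if it takes over 51 s, if anything falls off the work surface, if the arm or the gripper's body presses on something with over 40 N, if the wrist force passes 120 N, or if a joint passes its speed limit or range.

## Working session

There is one attempt and no reset: what is moved stays moved. The work goes in short steps, Python scripts to look and compute and a tool call to move; the robot and the scene stay as the last step left them, time stands still between calls to the robot, and variables do not carry over. Pictures are saved under pics/ and viewed, at most 10 in all, crops included, and the job is handed in when it is done.

Besides the shell and the picture viewer there is one more tool, called after ">>>" in YAML: its name, and indented under it one key for each argument. play_rows: Moves the arm, as the interface text tells. Its arguments: {"type":"object","properties":{"motion":{"type":"array"},"grip":{"type":"number"},"squeeze":{"type":"number"}},"required":["motion"]}

```bash
mkdir -p pics; cat > h.py <<'E'
import cv2,numpy as np
from plant import r
def snap(n,f=None):
    s=r.snapshot(n); s={k:(np.array(v) if k!='frame' else v) for k,v in s.items()}
    if f: cv2.imwrite('pics/'+f,s['frame'])
    return s
def ray(s,uv,z):
    uv=np.array(uv,float).reshape(-1,1,2)
    n=cv2.undistortPoints(uv,s['mtx'],s['D']).reshape(-1,2)
    T=s['world_from_camera']; d=np.c_[n,np.ones(len(n))]@T[:3,:3].T; o=T[:3,3]
    return o+d*((z-o[2])/d[:,2])[:,None]
def proj(s,P):
    T=np.linalg.inv(s['world_from_camera'])
    return cv2.projectPoints(np.array(P,float).reshape(-1,3),cv2.Rodrigues(T[:3,:3])[0],T[:3,3],s['mtx'],s['D'])[0].reshape(-1,2)
E
python3 - <<'E'
from h import *
for n in('top','side'):
    s=snap(n,n+'0.png'); print(n,s['world_from_camera'].round(3).tolist(),s['mtx'][0,0])
print(r.observe())
E
```

```text
top [[-0.039, -0.979, 0.2, 0.389], [-0.999, 0.038, -0.007, 0.001], [-0.0, -0.201, -0.98, 0.884], [0.0, 0.0, 0.0, 1.0]] 392.62214452894466
side [[0.989, -0.096, 0.116, 0.424], [-0.151, -0.645, 0.749, -1.013], [0.003, -0.758, -0.652, 0.974], [0.0, 0.0, 0.0, 1.0]] 495.51676022302934
{'time': 0.1, 'joint_positions': array([-1.34099839,  0.46830527, -0.01157119,  1.60351276,  0.00599596,
        1.07139433, -0.05630987]), 'qd': array([ 2.94736554e-05, -1.20739386e-03, -1.80819359e-03,  1.63101197e-04,
       -1.12678283e-04, -1.91120942e-03,  5.77074178e-04]), 'joint_torque': array([ 1.15819163e-03, -5.33515406e+01,  2.15839612e-02, -2.51965231e+01,
        1.14678082e-02,  4.22331927e-03, -3.73465593e-05]), 'ee_pos': array([0.17507605, 0.62546943, 0.23043085]), 'eef_rot': array([ 1.36028189e-01,  9.90704650e-01, -7.91544844e-04, -4.53862661e-05]), 'ft_force': array([-0.65838876, -0.28913757, -0.0331398 ]), 'torque': array([-0.01616847,  0.04762377,  0.01866041]), 'finger_force': 0.0, 'grip_width': 0.08517637000347451}
```

View pics/top0.png

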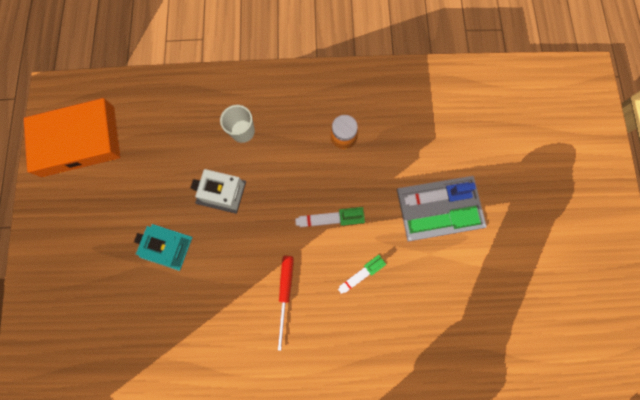

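View pics/side0.png

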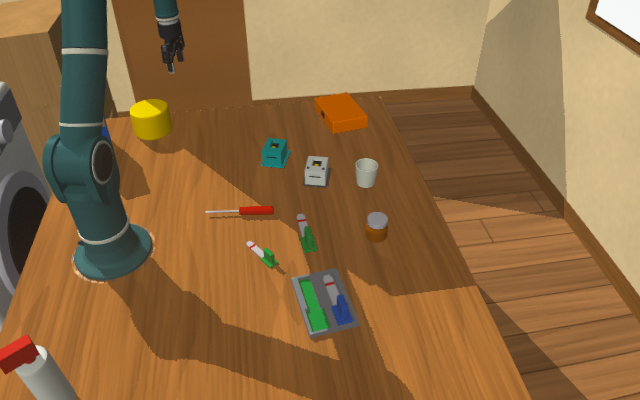

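The top view shows two green gauges: a large one at about (330,218) and a small one at about (362,273). The large one is meant, because the job needs the larger size. The lock shapes are white (220,190), teal (163,246) and an orange box (70,137). The white one on a dark foot fits. The case is at (442,210), with its green-floored compartment on the near side.

```bash
cat > m.py <<'E'
from h import *
t=snap('top');s=snap('side')
a=cv2.resize(t['frame'][160:250,185:495],None,fx=2.55,fy=2.55,interpolation=cv2.INTER_CUBIC)
b=cv2.resize(s['frame'][145:345,235:365],None,fx=2.7,fy=2.7,interpolation=cv2.INTER_CUBIC)
c=np.zeros((600,800,3),np.uint8);c[:229,:790]=a[:229,:790]
cv2.imwrite('pics/crop1.png',c[:230])
c=cv2.resize(s['frame'][150:340,235:395],None,fx=3.1,fy=3.1,interpolation=cv2.INTER_CUBIC);cv2.imwrite('pics/crop2.png',c)
for n,S in(('top',t),('side',s)):
    hsv=cv2.cvtColor(S['frame'],cv2.COLOR_BGR2HSV)
    for nm,lo,hi in(('green',(45,120,40),(75,255,255)),('grey',(0,0,60),(180,60,255)),('red',(0,150,60),(6,255,255)),('blue',(110,120,40),(130,255,255))):
        m=cv2.inRange(hsv,lo,hi)
        for c in cv2.findContours(m,0,2)[0]:
            A=cv2.contourArea(c);(x,y),wh,an=cv2.minAreaRect(c)
            if A>8 and 190<x<500 and 140<y<345: print(n,nm,A,round(x,1),round(y,1),np.round(wh,1),round(an,1))
E
python3 m.py
```

```text
top green 191.0 374.9 264.6 [12.2 17.8] 54.5
top green 317.0 351.6 215.8 [15.4 22.8] 84.3
top green 916.5 443.7 220.5 [17.8 69.8] 80.0
top grey 70.5 281.1 326.0 [ 2.5 46.4] 5.4
top grey 55.0 343.0 288.5 [7.8 9.2] 45.0
top grey 168.0 357.9 277.0 [ 8.4 22.6] 53.7
top grey 83.5 301.0 221.0 [10. 10.] 90.0
top grey 258.0 325.1 218.5 [10.3 28.7] 83.7
top grey 3504.5 441.4 207.7 [53.1 80.3] 80.0
top grey 1424.0 219.1 190.3 [45.4 34.9] 14.0
top red 433.5 285.5 278.8 [10.9 46.3] 5.7
top red 10.5 308.5 220.1 [10.   2.1] 84.3
top red 9.0 417.4 198.5 [9.4 1.8] 78.7
top blue 337.0 461.1 191.3 [15.3 27.3] 81.9
side green 651.0 312.5 304.1 [53.1 17.4] 71.6
side green 158.0 268.0 257.5 [19.1 12. ] 45.0
side green 226.5 307.0 239.4 [25.3 13. ] 74.1
side grey 2975.5 324.7 301.5 [66.4 50.9] 71.6
side grey 65.5 258.2 250.8 [14.1  6.4] 45.0
side grey 19.5 249.3 243.3 [4.9 5.7] 45.0
side grey 56.0 303.8 228.3 [14.9  8. ] 72.9
side grey 26.5 300.5 216.5 [5. 7.] 90.0
side grey 265.0 377.0 220.0 [16. 20.] 90.0
side grey 15.0 222.0 211.0 [ 1.3 32.1] 87.7
side grey 501.5 366.5 172.5 [29. 21.] 90.0
side grey 645.0 316.7 171.2 [24.9 30.2] 5.7
side red 233.0 255.5 210.0 [ 8. 33.] 90.0
side blue 331.5 340.2 310.1 [28.6 15.4] 68.2
```

View pics/crop1.png

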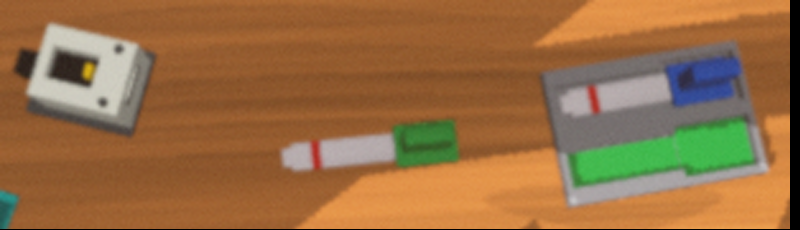

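View pics/crop2.png

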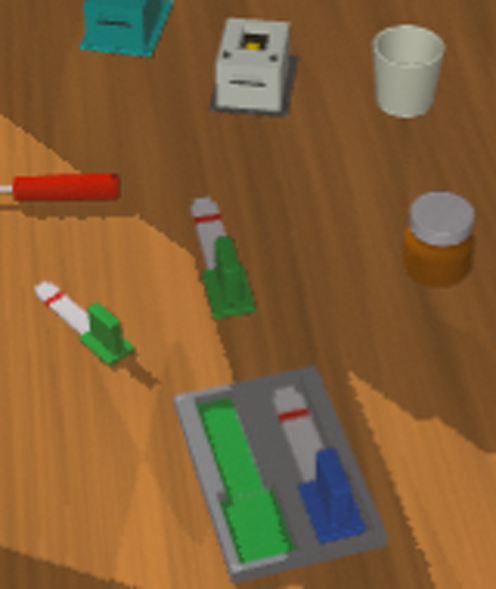

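The crops confirm it. The large green gauge's tip points left (+y), with its red band at (308,220). The white lock's slot faces -y, towards the gauge. The green compartment is free, with the blue gauge beside it. Next I'll measure the poses.

```bash
cat > m2.py <<'E'
from h import *
t=snap('top');s=snap('side')
def mask(S,lo,hi,box):
    m=cv2.inRange(cv2.cvtColor(S['frame'],cv2.COLOR_BGR2HSV),lo,hi);k=np.zeros_like(m);x0,y0,x1,y1=box;k[y0:y1,x0:x1]=255;return m&k
def big(m): return max(cv2.findContours(m,0,cv2.CHAIN_APPROX_NONE)[0],key=cv2.contourArea)
def rect(S,c,z,lab):
    P=ray(S,c.reshape(-1,2),z)[:,:2].astype(np.float32)
    (x,y),wh,a=cv2.minAreaRect(P*1000); print(lab,np.round([x,y],1),np.round(wh,1),round(a,1))
for S,n,bx in((t,'top',(290,205,370,232)),(s,'side',(292,208,320,255))):
    b=mask(S,(0,0,100),(180,60,255),bx)|mask(S,(0,150,60),(6,255,255),bx)
    b=cv2.morphologyEx(b,cv2.MORPH_CLOSE,np.ones((3,3),np.uint8)); c=big(b)
    rect(S,c,.004,n+' blade z4')
    g=big(mask(S,(45,120,30),(75,255,255),bx)); 
    for z in(.008,.052): rect(S,g,z,n+' handle z%g'%z)
    R=big(mask(S,(0,120,60),(8,255,255),bx)|mask(S,(172,120,60),(180,255,255),bx)).reshape(-1,2).mean(0); print('red',R,ray(S,R,.004).round(4))
for S,n,bx in((t,'top',(195,160,250,215)),(s,'side',(298,145,335,190))):
    for v in(150,170,190,205):
        m=mask(S,(0,0,v),(180,60,255),bx)
        if m.any():
            c=big(m);rect(S,c,.06,n+' locktop v%d'%v)
f=t['frame'][160:220,190:250];print(cv2.cvtColor(f,6)[30,::3])
for S,n,bx in((t,'top',(390,170,495,245)),(s,'side',(285,260,365,345))):
    g=big(mask(S,(45,120,40),(75,255,255),bx)); rect(S,g,.004,n+' greenfloor z4')
    m=mask(S,(0,0,60),(180,70,255),bx)|mask(S,(45,120,40),(130,255,255),bx)
    h=cv2.convexHull(big(cv2.morphologyEx(m,cv2.MORPH_CLOSE,np.ones((3,3),np.uint8)))); q=cv2.approxPolyDP(h,4,True).reshape(-1,2)
    print(n,'case hull',q.tolist(),(ray(S,q,.014)[:,:2]*1000).round(0).tolist())
E
python3 m2.py
```

```text
top blade z4 [534.5  22.5] [24.  99.3] 3.3
top handle z0.008 [539.1 -54.8] [35.5 51.9] 4.2
top handle z0.052 [531.6 -51.9] [33.7 49.3] 4.2
red [308.30769231 220.07692308] [[0.5335 0.0435 0.004 ]]
side blade z4 [536.1  21.8] [23.6 93.7] 3.9
side handle z0.008 [539.6 -41.4] [36.9 98. ] 5.0
side handle z0.052 [534.3 -85.7] [35.2 93.5] 5.0
red [301.5    219.9375] [[0.5354 0.0411 0.004 ]]
top locktop v150 [603.8 235.4] [85.7 65.8] 74.6
top locktop v170 [605.2 237.5] [80.6 63.9] 74.1
top locktop v190 [605.5 237.4] [77.7 61.9] 74.4
top locktop v205 [605.9 237.1] [72.6 57.8] 75.5
side locktop v150 [599.  201.9] [144.1  62.1] 77.8
[ 97  79  85 202 184 105  60  43  38  75 124 202 205 200 203 156 115 118
 100 103]
top greenfloor z4 [ 520.8 -264.5] [ 41.4 161.2] 7.2
top case hull [[473, 177], [484, 227], [408, 240], [399, 188]] [[618.0, -340.0], [500.0, -352.0], [478.0, -177.0], [598.0, -166.0]]
side greenfloor z4 [ 522.8 -261.8] [ 41.4 158.8] 7.4
side case hull [[336, 268], [358, 325], [310, 337], [291, 278]] [[600.0, -166.0], [619.0, -349.0], [504.0, -365.0], [481.0, -183.0]]
```

>>> play_rows:
  motion:
    - {"xyz": [0.3,-0.5,0],"delta_rot": [0,0,-0.3]}
    - {"xyz": [0.9,-1.5,0],"delta_rot": [0,0,-0.8]}
    - {"xyz": [1.4,-2.5,0],"delta_rot": [0,0,-1.3]}
    - {"xyz": [1.9,-3.5,0],"delta_rot": [0,0,-1.8]}
    - {"xyz": [2.4,-4.5,0],"delta_rot": [0,0,-2.3]}
    - {"xyz": [2.9,-5.5,0],"delta_rot": [0,0,-2.8]}
    - {"xyz": [3.4,-6.5,0],"delta_rot": [0,0,-3.3]}
    - {"xyz": [3.9,-7.5,0],"delta_rot": [0,0,-3.8]}
    - {"xyz": [4.4,-8.5,0],"delta_rot": [0,0,-4.4]}
    - {"xyz": [5,-9.5,0],"delta_rot": [0,0,-5]}

```text
time: 1.3
ee_pos: [0.3754, 0.2444, 0.2316]
eef_rot: [0.468, 0.884, 0.0, -0.0]
ft_force: [2.0, 0.5, -0.3]
grip_width: 0.0857
finger_force: 0.0
```

>>> play_rows:
  motion:
    - {"xyz": [0.5,-1,0],"delta_rot": [0,0,-0.5]}
    - {"xyz": [1,-2,0],"delta_rot": [0,0,-1]}
    - {"xyz": [1.5,-3,0],"delta_rot": [0,0,-1.5]}
    - {"xyz": [2,-4,0],"delta_rot": [0,0,-2]}
    - {"xyz": [2.6,-5,0],"delta_rot": [0,0,-2.5]}
    - {"xyz": [3.2,-6,0],"delta_rot": [0,0,-3]}
    - {"xyz": [3.8,-7,0],"delta_rot": [0,0,-3.5]}
    - {"xyz": [4.12,-7.5,0],"delta_rot": [0,0,-3.84]}
    - {"xyz": [4.12,-7.5,0],"delta_rot": [0,0,-3.84]}
    - {"xyz": [4.12,-7.5,0],"delta_rot": [0,0,-3.84]}

```text
time: 2.3
ee_pos: [0.5397, -0.054, 0.231]
eef_rot: [0.684, 0.729, -0.0, -0.0]
ft_force: [-0.1, 0.3, 0.6]
grip_width: 0.0857
finger_force: 0.0
```

>>> play_rows:
  motion:
    - {"xyz": [0,0,-0.6],"delta_rot": [0,0,0]}
    - {"xyz": [0,0,-1.4],"delta_rot": [0,0,0]}
    - {"xyz": [0,0,-2.2],"delta_rot": [0,0,0]}
    - {"xyz": [0,0,-3.0],"delta_rot": [0,0,0]}
    - {"xyz": [0,0,-3.8],"delta_rot": [0,0,0]}
    - {"xyz": [0,0,-4.5],"delta_rot": [0,0,0]}
    - {"xyz": [0,0,-5.0],"delta_rot": [0,0,0]}
    - {"xyz": [0,0,-5.32],"delta_rot": [0,0,0]}
    - {"xyz": [0,0,-5.32],"delta_rot": [0,0,0]}

```text
time: 3.2
ee_pos: [0.5387, -0.0527, 0.0173]
eef_rot: [0.684, 0.73, -0.001, -0.001]
ft_force: [-0.3, 0.1, 0.4]
grip_width: 0.0856
finger_force: 0.0
```

>>> play_rows:
  motion:
    - {"xyz": [0,0,0],"delta_rot": [0,0,0]}
    - {"xyz": [0,0,0],"delta_rot": [0,0,0]}
    - {"xyz": [0,0,0],"delta_rot": [0,0,0]}
    - {"xyz": [0,0,0],"delta_rot": [0,0,0]}
    - {"xyz": [0,0,0],"delta_rot": [0,0,0]}
    - {"xyz": [0,0,0],"delta_rot": [0,0,0]}
    - {"xyz": [0,0,0],"delta_rot": [0,0,0]}
    - {"xyz": [0,0,0],"delta_rot": [0,0,0]}
    - {"xyz": [0,0,0],"delta_rot": [0,0,0]}
    - {"xyz": [0,0,0],"delta_rot": [0,0,0]}
  grip: 1
  squeeze: 60

```text
time: 4.2
ee_pos: [0.5405, -0.054, 0.0191]
eef_rot: [0.684, 0.729, 0.0, 0.0]
ft_force: [-0.0, -0.2, 5.6]
grip_width: 0.0152
finger_force: 59.6
```

>>> play_rows:
  motion:
    - {"xyz": [0,0,0.3],"delta_rot": [0,0,0]}
    - {"xyz": [0,0,0.7],"delta_rot": [0,0,0]}
    - {"xyz": [0,0.3,1.07],"delta_rot": [0,0,-0.3]}
    - {"xyz": [0.05,0.7,1.07],"delta_rot": [0,0,-0.8]}
    - {"xyz": [0.1,1.2,1.07],"delta_rot": [0,0,-1.3]}
    - {"xyz": [0.2,1.8,1.07],"delta_rot": [0,0,-1.8]}
    - {"xyz": [0.26,2.2,1.07],"delta_rot": [0,0,-2.2]}
    - {"xyz": [0.26,2.43,1.07],"delta_rot": [0,0,-2.42]}
    - {"xyz": [0.26,2.43,1.07],"delta_rot": [0,0,-2.42]}
    - {"xyz": [0.26,2.43,1.07],"delta_rot": [0,0,-2.42]}

```text
time: 5.2
ee_pos: [0.5505, 0.0429, 0.062]
eef_rot: [0.797, 0.604, 0.0, 0.0]
ft_force: [-0.4, -0.2, -1.8]
grip_width: 0.0151
finger_force: 58.6
```

```bash
cat > m3.py <<'E'
from h import *
import sys
t=snap('top');s=snap('side')
o=r.observe();print(o['ee_pos'].round(4),o['eef_rot'].round(4),o['ft_force'].round(1))
a=cv2.resize(t['frame'][160:235,190:340],None,fx=5,fy=5,interpolation=cv2.INTER_CUBIC)
b=cv2.resize(s['frame'][145:230,275:350],None,fx=5,fy=5,interpolation=cv2.INTER_CUBIC)
cv2.imwrite('pics/%sT.png'%sys.argv[1],a);cv2.imwrite('pics/%sS.png'%sys.argv[1],b)
E
python3 m3.py A; python3 -c "
import cv2,numpy as np
a=cv2.imread('pics/AT.png');b=cv2.imread('pics/AS.png')
a=cv2.resize(a,(425,212));c=np.zeros((425,800,3),np.uint8);c[:212,:425]=a;c[:,425:]=b[:425,:375];cv2.imwrite('pics/A.png',c)"
```

```text
[0.5504 0.0422 0.0618] [7.974e-01 6.035e-01 1.000e-04 2.000e-04] [-0.3  0.3 -2. ]
```

View pics/A.png

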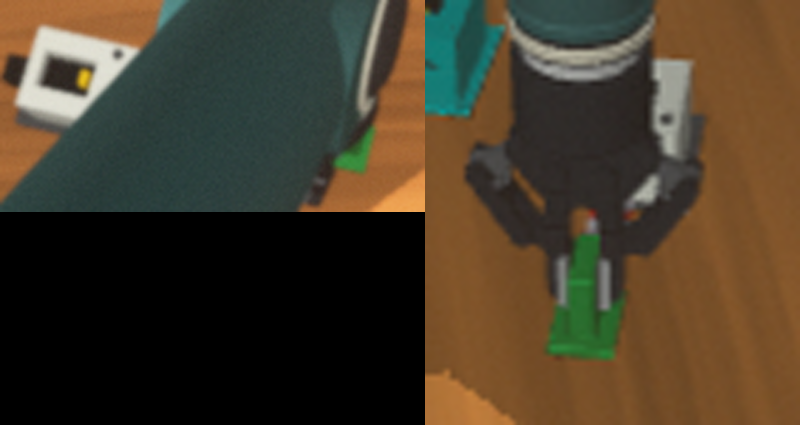

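The arm hides the lock in both views. I'll refine the slot's lateral position from the first side picture.

```bash
python3 - <<'E'
from h import *
s=snap('side');t=snap('top')
f=cv2.imread('pics/side0.png'); g=cv2.cvtColor(f,6)
print(g[166:190,301:335])
d=np.array([.272,.962]);l=np.array([-.962,.272]);F=np.array([.5944,.1989])
# project predicted slot mouth corners, face top corners
def P(u,v,w): p=F+d*u+l*v; return [p[0],p[1],w]
for nm,S in(('side',s),('top',t)):
  print(nm,proj(S,[P(0,.032,.06),P(0,-.032,.06),P(0,.0145,.045),P(0,-.0145,.045),P(0,.032,.006),P(0,-.032,.006),P(.08,.032,.06),P(.08,-.032,.06)]).round(1).tolist())
E
```

```text
[[ 84  85  82  82 105 145 112 136 153 154 155 155 155 155 155 154 151 135
  124 131 155 155 154 155 150 129  93  89  84  82  82  86  89  87]
 [ 85  86  85  86 116 140  62  73 118 155 155 153 155 155 155 155 156 155
  154 156 155 148 129 136 149 116  91  82  77  77  82  85  89  87]
 [ 85  85  84  93 129 143  92 100 134 155 154 155 155 155 154 155 153 155
  155 155 141  80  69 108 145 104  89  68  62  63  73  84  87  88]
 [ 82  85  84 100 141 155 155 154 154 155 154 155 156 155 154 155 155 155
  155 155 145 101  81 120 145 104  89  67  61  66  76  82  85  85]
 [ 84  84  83 109 158 158 157 157 155 156 155 154 155 154 156 155 155 155
  155 155 155 155 154 155 142  95  87  68  62  65  82  82  84  85]
 [ 84  84  85 112 165 164 164 164 165 165 164 161 162 163 160 159 159 159
  157 157 157 156 155 151 130  94  89  68  62  70  82  83  84  85]
 [ 84  85  85 110 164 164 164 163 164 164 164 163 164 165 164 164 165 164
  163 163 164 164 164 157 120  94  86  61  62  66  84  81  83  83]
 [ 83  85  85 111 164 163 165 164 163 164 163 164 164 164 163 163 165 164
  164 164 164 165 165 156 122  91  80  
[... 1851 characters left out ...]
  87  84]
 [ 85  84  86  82  83  84  84  84  82  79  75  81  80  81  81  78  74  63
   70  79  75  67  71  68  70  75  89  89  88  91  91  90  87  85]
 [ 83  83  83  83  80  85  85  83  82  81  79  80  83  82  80  79  77  77
   81  84  84  83  83  84  86  85  87  89  88  91  92  91  88  87]
 [ 82  83  85  83  80  84  86  84  85  80  78  78  81  82  80  77  78  78
   80  81  84  84  82  85  85  86  87  88  89  90  93  92  89  88]]
side [[303.5, 169.5], [324.1, 171.1], [309.2, 173.8], [318.5, 174.6], [303.8, 183.3], [324.0, 184.9], [307.2, 154.7], [327.0, 156.2]]
top [[230.3, 205.0], [238.6, 177.0], [234.2, 198.7], [237.9, 186.2], [236.1, 209.6], [243.8, 183.2], [195.1, 196.5], [203.8, 168.8]]
```

The side and top cameras disagree by about 2 mm. The held gauge's pose is known from the TCP, so I'll use it to calibrate the side camera's bias.

```bash
python3 - <<'E'
from h import *
s=snap('side');t=snap('top');o=r.observe();p=o['ee_pos']
a,b=o['eef_rot'][:2];l0=np.array([2*a*b,2*b*b-1]);d=np.array([-l0[1],l0[0]]);print(p,d)
O=p[:2]-.0015*d; z0=p[2]-.0191
def P(x,y,z): q=O+d*x-l0*y; return [q[0],q[1],z0+z]
print('side pred foot back bottom L,R; top L,R; fin back top L,R', proj(s,[P(-.028,.019,0),P(-.028,-.019,0),P(-.028,.019,.008),P(-.028,-.019,.008),P(-.022,.008,.052),P(-.022,-.008,.052)]).round(2).tolist())
print('top', proj(t,[P(-.028,.019,.008),P(-.028,-.019,.008),P(-.028,.019,.0),P(-.028,-.019,0)]).round(2).tolist())
for S,(x0,y0,x1,y1) in((s,(296,190,320,218)),(t,(300,200,330,232))):
    f=S['frame'].astype(int)[y0:y1,x0:x1]; e=f[...,1]-f[...,2]  # green minus red
    print(x0,y0);print(e)
E
```

```text
[0.55035295 0.042417   0.06138361] [0.27183698 0.96234331]
side pred foot back bottom L,R; top L,R; fin back top L,R [[298.19, 215.5], [311.59, 216.64], [298.12, 213.37], [311.56, 214.52], [302.01, 200.32], [307.77, 200.8]]
top [[318.63, 220.56], [322.83, 203.72], [318.73, 221.14], [322.89, 204.45]]
296 190
[[ -7  -7  -8  -7  -8  -8  -6 -13 -27 -40 -38 -24  -3  -5  -5  -7  -7  -8
   -6  -6  -5  -6  -6  -6]
 [ -8  -6  -6  -5  -5  -5  -7 -11 -28 -38 -27  -8   0   0  -7  -8  -6  -7
   -6  -7  -6  -7  -6  -5]
 [-10  -7  -6  -6  -6  -6  -6  -7 -11  11  67  80  76  58  -7  -6  -5  -5
   -5  -4  -6  -7  -5  -7]
 [ -8  -9  -7  -6  -6  -8  -7  -8   6  44  66  64  63  50  -4  -6  -5  -7
   -6  -3  -4  -7  -6  -6]
 [-20 -13 -10  -4  -8  -7  -7  -8   8  47  62  63  64  50  -5  -7  -5  -6
   -7  -5  -5  -6  -4  -4]
 [-38 -36 -24  -7  -6  -7  -6  -8  17  61  63  64  62  48  -7  -7  -6  -8
   -6  -8 -11  -8  -7  -8]
 [-40 -39 -34 -20  -8  -4  -1   0  23  64  63  63  57  28  -6  -4  -5  -6
  -11 -27 -38 -28 -16 -24]
 [-39 -37 -32 -19  -5  -1   1   0  34  64  64  63  55  19   0  -2  -5  -6
  -15 -32 
[... 5346 characters left out ...]
-61 -60 -60 -59 -60 -57
  -60 -62 -58 -60 -60 -60 -59 -61 -61 -62 -63 -65]
 [ -6 -10 -11 -11 -19 -40 -52 -59 -61 -57 -61 -59 -61 -60 -60 -59 -62 -61
  -60 -59 -62 -61 -58 -59 -60 -60 -61 -62 -65 -73]
 [ -7 -12 -11 -12 -24 -46 -56 -59 -61 -60 -59 -59 -62 -60 -57 -58 -60 -60
  -60 -60 -61 -62 -62 -63 -63 -63 -65 -69 -74 -79]
 [ -7  -7  -9 -18 -36 -52 -56 -60 -62 -61 -61 -59 -59 -63 -61 -63 -61 -64
  -62 -62 -63 -64 -62 -62 -61 -67 -73 -80 -80 -78]
 [ -8 -10 -11 -24 -42 -57 -62 -61 -61 -61 -62 -63 -63 -63 -63 -63 -61 -62
  -66 -64 -62 -62 -64 -63 -68 -74 -78 -78 -77 -77]
 [-12 -11 -16 -32 -48 -60 -62 -63 -63 -61 -62 -63 -64 -64 -65 -63 -64 -64
  -64 -62 -65 -64 -68 -70 -78 -81 -76 -74 -77 -75]]
```

The side bias is about +0.75 px. Correcting for it agrees with the slot axis from the top view to within 0.3 mm, so the gauge is aligned. The tip is about 36 mm before the face; I'll advance partway and check forces.

>>> play_rows:
  motion:
    - {"xyz": [0.03,0.11,0.02],"delta_rot": [0,0,0]}
    - {"xyz": [0.08,0.27,0.02],"delta_rot": [0,0,0]}
    - {"xyz": [0.12,0.43,0.02],"delta_rot": [0,0,0]}
    - {"xyz": [0.17,0.59,0.02],"delta_rot": [0,0,0]}
    - {"xyz": [0.21,0.75,0.02],"delta_rot": [0,0,0]}
    - {"xyz": [0.24,0.86,0.02],"delta_rot": [0,0,0]}
    - {"xyz": [0.27,0.95,0.02],"delta_rot": [0,0,0]}
    - {"xyz": [0.29,1.02,0.02],"delta_rot": [0,0,0]}
    - {"xyz": [0.3,1.06,0.02],"delta_rot": [0,0,0]}
    - {"xyz": [0.3,1.06,0.02],"delta_rot": [0,0,0]}

```text
time: 6.5
ee_pos: [0.5624, 0.0857, 0.0621]
eef_rot: [0.797, 0.604, -0.0, 0.0]
ft_force: [-0.8, -0.3, -1.7]
grip_width: 0.0154
finger_force: 58.6
```

```bash
python3 m3.py B; python3 -c "
import cv2,numpy as np
a=cv2.imread('pics/BT.png');b=cv2.imread('pics/BS.png')
a=cv2.resize(a,(425,212));c=np.zeros((425,800,3),np.uint8);c[:212,:425]=a;c[:,425:]=b[:425,:375];cv2.imwrite('pics/B.png',c)"
```

```text
[0.5623 0.0853 0.0621] [ 7.972e-01  6.037e-01 -1.000e-04  1.000e-04] [-0.4  0.3 -1.8]
```

View pics/B.png

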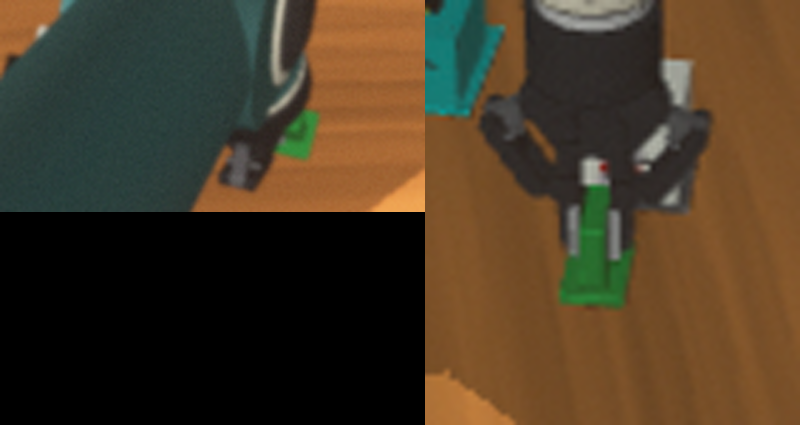

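No contact force with the tip about 8 mm in, and the red band is visible just in front of the face in the side crop. I'll continue to the middle of the band and hold.

>>> play_rows:
  motion:
    - {"xyz": [0.01,0.05,0],"delta_rot": [0,0,0]}
    - {"xyz": [0.03,0.1,0],"delta_rot": [0,0,0]}
    - {"xyz": [0.05,0.16,0],"delta_rot": [0,0,0]}
    - {"xyz": [0.06,0.22,0],"delta_rot": [0,0,0]}
    - {"xyz": [0.08,0.28,0],"delta_rot": [0,0,0]}
    - {"xyz": [0.1,0.34,0],"delta_rot": [0,0,0]}
    - {"xyz": [0.11,0.4,0],"delta_rot": [0,0,0]}
    - {"xyz": [0.13,0.45,0],"delta_rot": [0,0,0]}
    - {"xyz": [0.14,0.49,0],"delta_rot": [0,0,0]}
    - {"xyz": [0.14,0.49,0],"delta_rot": [0,0,0]}

```text
time: 7.6
ee_pos: [0.5681, 0.1056, 0.0621]
eef_rot: [0.797, 0.604, 0.0, 0.0]
ft_force: [-0.3, -0.8, -1.0]
grip_width: 0.0155
finger_force: 58.8
```

```bash
python3 m3.py C; python3 - <<'E'
from h import *
s=snap('side');o=r.observe();p=o['ee_pos'];d=np.array([.2718,.9623]);F=np.array([.5944,.1989])
print('depth',(p[:2]-F)@d+.1265,'lat',(p[:2]-F)@np.array([-.9623,.2718]))
O=p[:2]-.0015*d;l=np.array([-.9623,.2718])
P=lambda x,y,z:[*(O+d*x+l*y),p[2]-.0191+z]
print('pred red band & face line',proj(s,[P(.094,0,.004),P(.102,0,.004),P(.094,-.012,.004),P(.102,-.012,.004)]).round(1).tolist())
E
```

```text
[0.5681 0.1056 0.0621] [ 7.971e-01  6.039e-01  3.000e-04 -0.000e+00] [-0.1 -1.3 -1.4]
depth 0.02954387869295723 lat -6.191741301531453e-05
pred red band & face line [[313.7, 174.6], [314.0, 173.0], [317.5, 174.9], [317.8, 173.3]]
```

View pics/CS.png

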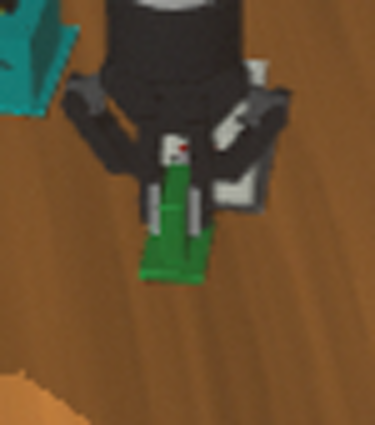

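```bash
python3 - <<'E'
from h import *
s=snap('side');f=s['frame'].astype(int)[168:182,306:318]
print((f[...,2]-f[...,1]));print(f[...,1]);print(r.observe()['ft_force'])
E
```

```text
[[  5   4   4   3   5   3   4   5   4   5   4   4]
 [  5   5   4   4   5   4   5   6   6   5   5   4]
 [  6   4   6   5   5   6   5   4   5   4   6   3]
 [  4   5   3   4   4   4   3   5   6   5   5   2]
 [  5   1  -2  -2  -1   1   2   4   5   5   5   2]
 [  5   0  -2  -2  -3   1   1   5   4   6   5   3]
 [  6   2  -2  -2  12  90  40   5   5   5   6  14]
 [  6  -1  -2  -2   4  25   3   5   3   5   5   6]
 [  5  -1  -2  -1   2   4   4   6   7   6   5   7]
 [  4   1  -7 -24 -17 -14   2   5   4   5   4   5]
 [  6  -1 -25 -65 -68 -62 -51   5   6   5   5   6]
 [  7  -1 -32 -65 -66 -64 -54  -6   5   6   6   5]
 [  7  -9 -46 -64 -64 -64 -53  -3   6   5   5   5]
 [  2 -10 -48 -66 -65 -64 -47   4   5   5   5   2]]
[[ 39  44  44  43  43  45  45  43  43  43  41  43]
 [ 41  45  42  45  44  44  39  36  37  39  40  44]
 [ 41  42  42  43  43  42  44  43  43  42  39  49]
 [ 41  43  54  54  50  44  46  43  39  42  39  75]
 [ 40  79 148 164 128  80  68  45  44  42  40  76]
 [ 39  96 170 170 169 154  92  43  43  41  40  59]
 [ 40  93 171 167 136  36  42  44  43  43  40  45]
 [ 48 107 171 167 154 103  80  42  45  44  40  39]
 [ 47 105 156  98 105 126  96  38  38  44  42  38]
 [ 48 100 158 125 131 120  91  45  44  45  43  39]
 [ 40  49  84 104 103 101  94  44  45  43  43  39]
 [ 38  42  72 104 102 102  93  53  44  44  42  45]
 [ 43  50  85 102 103 102  94  50  42  42  43  42]
 [ 61  52  87 102 103 102  89  45  44  44  43  67]]
[-0.15252208 -0.3392677  -0.98499785]
```

>>> play_rows:
  motion:
    - {"xyz": [0,0,0],"delta_rot": [0,0,0]}
    - {"xyz": [0,0,0],"delta_rot": [0,0,0]}
    - {"xyz": [0,0,0],"delta_rot": [0,0,0]}
    - {"xyz": [0,0,0],"delta_rot": [0,0,0]}
    - {"xyz": [0,0,0],"delta_rot": [0,0,0]}
    - {"xyz": [0,0,0],"delta_rot": [0,0,0]}
    - {"xyz": [0,0,0],"delta_rot": [0,0,0]}
    - {"xyz": [0,0,0],"delta_rot": [0,0,0]}
    - {"xyz": [0,0,0],"delta_rot": [0,0,0]}
    - {"xyz": [0,0,0],"delta_rot": [0,0,0]}

```text
time: 8.8
ee_pos: [0.568, 0.1052, 0.0621]
eef_rot: [0.797, 0.604, -0.0, 0.0]
ft_force: [-0.6, 0.1, -1.4]
grip_width: 0.0149
finger_force: 58.7
```

The red band shows about 1 px high (col 311, row 174.6) directly in front of the face, so the face stands within the band. The force is low and the pose has held for over 1.2 s. I'll hold a touch longer, then withdraw straight.

>>> play_rows:
  motion:
    - {"xyz": [0,0,0],"delta_rot": [0,0,0]}
    - {"xyz": [0,0,0],"delta_rot": [0,0,0]}
    - {"xyz": [0,0,0],"delta_rot": [0,0,0]}
    - {"xyz": [-0.04,-0.15,0],"delta_rot": [0,0,0]}
    - {"xyz": [-0.12,-0.43,0],"delta_rot": [0,0,0]}
    - {"xyz": [-0.21,-0.75,0],"delta_rot": [0,0,0]}
    - {"xyz": [-0.31,-1.1,0],"delta_rot": [0,0,0]}
    - {"xyz": [-0.41,-1.45,0],"delta_rot": [0,0,0]}
    - {"xyz": [-0.5,-1.77,0.2],"delta_rot": [0,0,0]}
    - {"xyz": [-0.54,-1.92,0.6],"delta_rot": [0,0,0]}

```text
time: 9.8
ee_pos: [0.545, 0.0259, 0.0862]
eef_rot: [0.798, 0.603, -0.001, -0.0]
ft_force: [0.8, -1.0, -0.8]
grip_width: 0.0154
finger_force: 58.7
```

>>> play_rows:
  motion:
    - {"xyz": [0,-0.5,0.5],"delta_rot": [0,0,0.2]}
    - {"xyz": [-0.1,-1.4,1.2],"delta_rot": [0,0,0.5]}
    - {"xyz": [-0.15,-2.4,1.6],"delta_rot": [0,0,0.9]}
    - {"xyz": [-0.2,-3.4,1.6],"delta_rot": [0,0,1.3]}
    - {"xyz": [-0.3,-4.4,1.6],"delta_rot": [0,0,1.7]}
    - {"xyz": [-0.35,-5.4,1.6],"delta_rot": [0,0,2.1]}
    - {"xyz": [-0.4,-6.4,1.6],"delta_rot": [0,0,2.4]}
    - {"xyz": [-0.45,-7.4,1.6],"delta_rot": [0,0,2.7]}
    - {"xyz": [-0.47,-8.2,1.6],"delta_rot": [0,0,2.88]}
    - {"xyz": [-0.47,-8.51,1.6],"delta_rot": [0,0,2.88]}

```text
time: 10.8
ee_pos: [0.5265, -0.3169, 0.152]
eef_rot: [0.662, 0.749, -0.001, 0.002]
ft_force: [-1.1, -0.6, -0.8]
grip_width: 0.0151
finger_force: 58.6
```

```bash
python3 - <<'E'
from h import *
s=snap('side');t=snap('top','D.png');o=r.observe();print(o['time'],o['ee_pos'].round(4),o['eef_rot'].round(4))
a=cv2.resize(t['frame'][150:260,185:500],None,fx=2.5,fy=2.5,interpolation=cv2.INTER_CUBIC)
b=cv2.resize(s['frame'][140:340,255:395],None,fx=1.6,fy=1.6,interpolation=cv2.INTER_CUBIC)
l=cv2.resize(s['frame'][150:190,295:340],None,fx=7,fy=7,interpolation=cv2.INTER_CUBIC)
c=np.zeros((600,790,3),np.uint8);c[:a.shape[0],:a.shape[1]]=a[:,:790];c[276:276+320,:224]=b;c[290:570,300:615]=l
cv2.imwrite('pics/Dc.png',c)
# yellow flag in lock frame, before/after
d=np.array([.2718,.9623]);F=np.array([.5944,.1989])
for nm,f in(('before',cv2.imread('pics/top0.png')),('after',t['frame'])):
    h=cv2.inRange(cv2.cvtColor(f,40),(20,120,80),(35,255,255));k=np.zeros_like(h);k[175:200,195:240]=255;ys,xs=np.nonzero(h&k)
    if len(xs): print(nm,len(xs),xs.mean(),ys.mean(),(ray(t,(xs.mean(),ys.mean()),.055)[0,:2]-F)@d)
E
```

```text
10.9 [ 0.527  -0.3145  0.1513] [ 6.619e-01  7.496e-01 -2.000e-04  9.000e-04]
before 35 219.05714285714285 187.4 0.03661825240525347
after 41 214.17073170731706 186.3658536585366 0.047770470534938526
```

View pics/Dc.png

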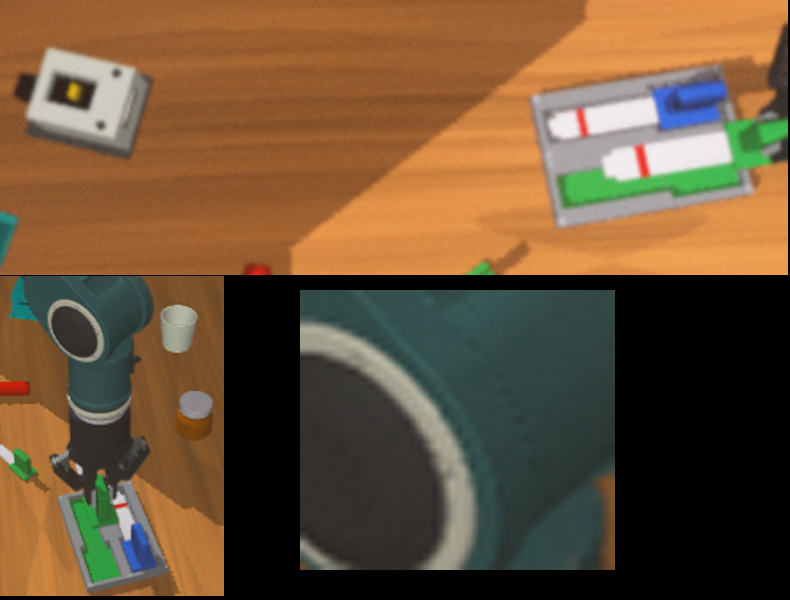

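The yellow flag moved from (219,187) to (214,186) in the top view, about 11 mm further in, so the slider was pushed. Both cases are clear below the gauge, so I'll lower it towards the compartment.

>>> play_rows:
  motion:
    - {"xyz": [-0.02,0,0],"delta_rot": [0,0,0]}
    - {"xyz": [-0.02,0,-0.3],"delta_rot": [0,0,0]}
    - {"xyz": [-0.02,0,-0.8],"delta_rot": [0,0,0]}
    - {"xyz": [-0.02,0,-1.4],"delta_rot": [0,0,0]}
    - {"xyz": [-0.02,0,-1.9],"delta_rot": [0,0,0]}
    - {"xyz": [-0.02,0,-2.3],"delta_rot": [0,0,0]}
    - {"xyz": [-0.02,0,-2.6],"delta_rot": [0,0,0]}
    - {"xyz": [-0.02,0,-2.8],"delta_rot": [0,0,0]}
    - {"xyz": [-0.02,0,-2.8],"delta_rot": [0,0,0]}
    - {"xyz": [-0.02,0,-2.8],"delta_rot": [0,0,0]}

```text
time: 11.9
ee_pos: [0.5271, -0.3123, 0.0385]
eef_rot: [0.661, 0.751, 0.0, 0.0]
ft_force: [-0.4, 0.2, -1.8]
grip_width: 0.0155
finger_force: 58.6
```

```bash
python3 - <<'E'
from h import *
s=snap('side');t=snap('top');o=r.observe();print(o['time'],o['ee_pos'].round(4),o['eef_rot'].round(4),o['ft_force'].round(1))
a=cv2.resize(t['frame'][170:245,390:500],None,fx=4,fy=4,interpolation=cv2.INTER_CUBIC)
b=cv2.resize(s['frame'][250:345,280:370],None,fx=3.8,fy=3.8,interpolation=cv2.INTER_CUBIC)
c=np.zeros((370,800,3),np.uint8);c[:300,:440]=a;c[:361,450:792]=b;cv2.imwrite('pics/E.png',c)
E
```

```text
12.0 [ 0.5273 -0.3125  0.0389] [6.605e-01 7.508e-01 2.000e-04 8.000e-04] [-0.3  0.1 -1.6]
```

View pics/E.png

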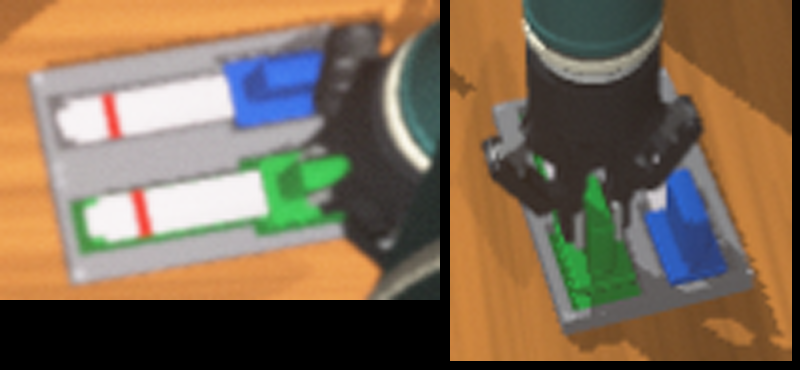

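The blade lies over the green channel, about 16 mm up and roughly 1 mm towards +x. I'll nudge it by -1 mm and lower.

>>> play_rows:
  motion:
    - {"xyz": [-0.025,0,-0.05],"delta_rot": [0,0,0]}
    - {"xyz": [-0.025,0,-0.15],"delta_rot": [0,0,0]}
    - {"xyz": [-0.025,0,-0.25],"delta_rot": [0,0,0]}
    - {"xyz": [-0.025,0,-0.33],"delta_rot": [0,0,0]}
    - {"xyz": [-0.025,0,-0.38],"delta_rot": [0,0,0]}
    - {"xyz": [-0.025,0,-0.38],"delta_rot": [0,0,0]}
    - {"xyz": [-0.025,0,-0.38],"delta_rot": [0,0,0]}

```text
time: 12.7
ee_pos: [0.5256, -0.3119, 0.0232]
eef_rot: [0.661, 0.751, 0.0, -0.0]
ft_force: [-1.7, 2.6, 4.9]
grip_width: 0.0151
finger_force: 59.3
```

Contact is light, about 5 N upward, at the expected height. I'll open only partway, because the blue fin is close, and then rise.

>>> play_rows:
  motion:
    - {"xyz": [0,0,0],"delta_rot": [0,0,0]}
    - {"xyz": [0,0,0],"delta_rot": [0,0,0]}
    - {"xyz": [0,0,0],"delta_rot": [0,0,0]}
    - {"xyz": [0,0,0],"delta_rot": [0,0,0]}
    - {"xyz": [0,0,0],"delta_rot": [0,0,0]}
    - {"xyz": [0,0,0],"delta_rot": [0,0,0]}
  grip: 0.65

```text
time: 13.3
ee_pos: [0.5258, -0.3121, 0.0229]
eef_rot: [0.66, 0.751, -0.0, 0.0]
ft_force: [-0.1, -0.5, -0.3]
grip_width: 0.0296
finger_force: 0.0
```

>>> play_rows:
  motion:
    - {"xyz": [0,0,0.2],"delta_rot": [0,0,0]}
    - {"xyz": [0,0,0.5],"delta_rot": [0,0,0]}
    - {"xyz": [0,0,1],"delta_rot": [0,0,0]}
    - {"xyz": [0,0,1.7],"delta_rot": [0,0,0]}
    - {"xyz": [0,0,2.5],"delta_rot": [0,0,0]}
    - {"xyz": [0,0,3.3],"delta_rot": [0,0,0]}
    - {"xyz": [0,0.5,4],"delta_rot": [0,0,0]}
    - {"xyz": [0,1.4,4.5],"delta_rot": [0,0,0]}
    - {"xyz": [0,2.2,4.5],"delta_rot": [0,0,0]}
    - {"xyz": [0,3,4.5],"delta_rot": [0,0,0]}

```text
time: 14.3
ee_pos: [0.5261, -0.1911, 0.205]
eef_rot: [0.661, 0.751, 0.001, 0.001]
ft_force: [-0.1, 0.5, -0.0]
grip_width: 0.0303
finger_force: 0.0
```

>>> play_rows:
  motion:
    - {"xyz": [0,1,0],"delta_rot": [0,0,0]}
    - {"xyz": [0,2,0],"delta_rot": [0,0,0]}
    - {"xyz": [0,3,0],"delta_rot": [0,0,0]}
    - {"xyz": [0,4,0],"delta_rot": [0,0,0]}
    - {"xyz": [0,5,0],"delta_rot": [0,0,0]}
    - {"xyz": [0,5,0],"delta_rot": [0,0,0]}

```text
time: 14.9
ee_pos: [0.5258, 0.0144, 0.2037]
eef_rot: [0.657, 0.754, 0.001, -0.001]
ft_force: [0.3, -0.1, 0.5]
grip_width: 0.0299
finger_force: 0.0
```

```bash
python3 - <<'E'
from h import *
s=snap('side');t=snap('top');o=r.observe();print(o['time'],o['ee_pos'].round(4),o['grip_width'])
a=cv2.resize(t['frame'][170:245,390:500],None,fx=4,fy=4,interpolation=cv2.INTER_CUBIC)
b=cv2.resize(s['frame'][250:345,280:370],None,fx=3.8,fy=3.8,interpolation=cv2.INTER_CUBIC)
c=np.zeros((370,800,3),np.uint8);c[:300,:440]=a;c[:361,450:792]=b;cv2.imwrite('pics/F.png',c)
# red bands: pixel -> world
for S,n,z,bx in((t,'top',.008,(390,170,495,245)),(s,'side',.008,(285,260,365,345))):
    x0,y0,x1,y1=bx;h=cv2.cvtColor(S['frame'],40);m=cv2.inRange(h,(0,130,60),(8,255,255))|cv2.inRange(h,(172,130,60),(180,255,255))
    for cc in cv2.connectedComponentsWithStats(m[y0:y1,x0:x1])[3]: print(n,(cc+[x0,y0]).round(1),ray(S,cc+[x0,y0],z)[0].round(4))
E
```

```text
15.0 [0.5259 0.0087 0.2038] 0.029738707720747222
top [442.1 207. ] [ 0.5512 -0.2626  0.008 ]
top [417.4 198.5] [ 0.5731 -0.2076  0.008 ]
top [423.2 225.1] [ 0.5113 -0.2156  0.008 ]
side [324.5 302.1] [ 0.5534 -0.2665  0.008 ]
side [328.9 283.3] [ 0.5738 -0.2091  0.008 ]
side [306.  288.4] [ 0.5142 -0.217   0.008 ]
```

View pics/F.png

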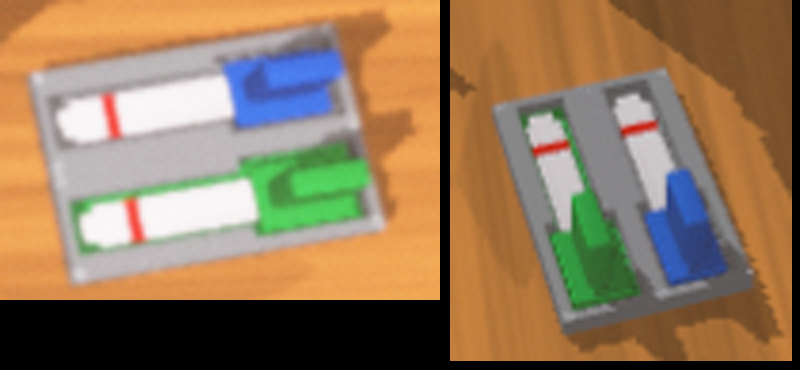

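The green gauge lies flat in the green compartment, its red band level lengthwise with the blue gauge's. The blue gauge hasn't moved: its band is still at (417.4,198.5). The gripper is clear, so I'm handing in.

```bash
python3 -c "
from plant import r
print(r.close_job())"
```

```text
the job is handed in; nothing more can be done
None
```

I set the lock with the large green gauge, holding its face in the red band for over a second. The gauge now lies in the green-floored compartment and the job is handed in; no verdict came back. The depth (about 29.5 mm) and the slider's final position (about 18 mm) are estimates, not direct readings.

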